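# Load the cork granulator and hold its run key

## Robot

A 6-joint arm with a two-finger parallel gripper is mounted at the origin on a cart in front of the work surface, level with it; the furniture and walls round the work are solid. World frame = base frame: x ahead of the robot, y to its left, z up, the work surface at z = 0. Lengths are in m, angles in rad, forces in N, time in s.
With the tool pointing down it reaches from about 0.35 to 0.775 m from the base axis. Payload 5.5 kg.
Tool frame: the origin (TCP) lies at the very end of the fingers, on their centre line; the grasp point (between the pads) lies 19 mm behind it (env.grip_point_offset is the distance from the TCP to the grasp point, in m); z points along the fingers, y is the line along which they close (so a half turn about z gives the same grasp; the last joint's range is limited). The gripper opens to 85 mm and grips with 20 to 120 N. Pads are 22 mm wide; open, the fingers measure 114 mm over their backs; the gripper's body (76 mm by 85 mm) begins 54 mm behind the grasp point. The pads swing forward as they close: fully open they stand 13 mm farther back than shut.
Start: joints at [-1.397, 0.313, 0.046, 1.304, 0, 1.431], TCP at [0.177, -0.547, 0.231] pointing down, gripper open.
Joint ranges: [-2.76, 2.76], [-0.86, 1.69], [-1.03, 1.26], [-2.2, 2.34], [-1.47, 1.5], [-3.14, 3.14]. Speed limits (rad/s): [2.57, 2.57, 3.14, 3.14, 3.14, 3.14].

## Interface

Orientations are given as a unit quaternion [w, x, y, z].
In Python, from workcell import sensors, imaging, workorder, env gives the robot as it stands.
- The arm moves only by the shell command python3 -m handwheel 'ROWS' [FORCE]. ROWS is JSON, a list of rows, each a list of 5 numbers: the shift along the tool's x, y, z in mm, then the turn about the tool's z in rad, then the opening, from 0 (shut) to 1 (fully open). A call has 1 to 8 rows; each row is the pose to reach, as a shift and turn from the pose commanded when the call began, along the tool's axes at that moment; what a row does not reach only later rows make up. A row lasts 1/10 s, in which the tool goes at most 50 mm and 8.59 degrees, less where a joint would pass 70% of its speed; a pose out of reach is approached as far as the arm can. A call with a gripper value outside its range is refused whole. The fingers move at their own pace and stop on an object; FORCE is the grip in N (left out, the last holds). Time passes only in rows, so rows that repeat a pose let the fingers close. It gives the time, the measured TCP pose, the force, the opening and the grip force at its end, in the units of the state.
- sensors.get_state(): the state, without advancing time (a new reading comes with each control period).
- imaging.read_camera(name): name is "scene" or "top" or "wrist"; returns a dict with "color" (400x640x3 uint8, blue, green, red), "z_map" (400x640 float32, m along the optical axis (not along the pixel's ray), 0 where there is no reading), "fx", "fy", "cx", "cy" (pixels), "xyz" and "rotation" of the camera in the world. Camera axes: x right, y down, z forward; pixel columns grow to the right and rows downward; lengths in m; the calibration is good to about 2 mm. A picture is of the moment at which its call begins.
- workorder.hand_in(): hands the job in; it is judged then, once.
The state is a dict: "clock": time; "joint_pos": joint angles; "qvel": joint speeds; "tau": joint torques, N m; "tcp_pos": TCP position; "orientation": TCP orientation; "wrist_force": force on the tool from outside, world axes, zero at the start; "ft_torque": the same for the moment, N m; "finger_gap": finger opening in m; "grip_force": force on a finger pad.
Only numpy, scipy, OpenCV 4.12 (cv2) and the standard library are available. Lean on these libraries where they do the work, as an engineer would, in place of code of your own. Each camera call takes 0.05 s, during which the arm holds its last target. There are 200 camera calls.

## Task

Lift the bar of the granulator's hinged loading tray so that all three corks roll off it into the hopper, and let the tray back down. Then take the machine's key out of its wooden stand, push it fully home into the key switch past its stiff pins, and only then turn it a quarter turn clockwise (seen from above) against its spring. Finish while still gripping the key and holding it turned, because the switch springs back when let go; leave the tools and tins round about where they are.

Things in the scene. Friction and masses are not known exactly. Their poses are not given: they have to be found in the camera images.
- granulator: Bench cork granulator, fixed: grey base 150 x 370 mm (y -210 to +160). Origin on the worktop; x away from the robot (yaw varies), y left, z up. Along y: loading tray (+27 to +197 mm) over a green motor housing 93 mm high, steel hopper (-85 to +25 mm), key switch housing (72 mm square, centre y -170 mm, top 88 mm above the worktop).
- hopper_mouth (a point): Middle of the hopper's mouth, 130 mm above the worktop, axes like the granulator's. The hopper is 110 x 110 mm inside, with two rollers 68 mm below this point. Its side walls rise 42 mm and the wall next to the key switch 52 mm above this point. A cork is in when its origin is below this point and within 60 mm of it along x and y.
- tray (a joint): Angle of the loading tray (rad): 0 level and down, growing as its bar is lifted, stop at 1.0. It falls back to 0 when let go; lifting takes 1 to 2 N. Corks roll over the tray's low bead (1.5 mm) by about 0.6; tip to 0.85 or more to be sure.
- tray_hinge (a point): Middle of the tray's hinge line, 130 mm above the worktop, at the hopper's left wall. The hinge line runs along the granulator's x. The tray floor (100 mm wide inside, 118 mm long) reaches from here to y +120 mm, with 24 mm walls at its sides and far end.
- tray_bar (a point): Middle of the tray's lifting bar: round, 10 mm thick, 93 mm free between its side arms, parallel to the granulator's x. At rest 165 mm in y and 12 mm in z from tray_hinge (142 mm above the worktop), with 40 mm free between it and the tray's end wall. It swings on an arc about tray_hinge and may turn between the fingers, so the gripper can stay upright.
- loose_cork_0: Wine cork, 24 mm thick, 42 mm long, lying across the tray, parallel to the bar (nearest the hopper). Origin on its side, 12 mm below its axis as it lies at the start; it turns as the cork rolls.
- loose_cork_1: The same, the middle cork on the tray.
- loose_cork_2: The same, the cork nearest the bar.
- key_stand: Wooden block 60 x 50 x 45 mm, fixed to the worktop, with a slot in its top in which the key stands. Origin under its middle.
- run_key: Key, 68 mm, 50 g, upright in the stand, collar resting on its top. Origin at the blade's tip, z up to the head. From the tip: steel blade 16 (x) by 5 (y) mm, 26 mm long; collar 28 x 18 mm from 26 to 31 mm; neck; flat black head 34 mm wide (x), 10 mm thick (y), from 36 to 68 mm. Grip the head across its thickness (y). Half a turn about z makes no difference.
- key_grip (a point): Middle of the key's head, 52 mm above the blade tip and 26 mm above the collar's underside; axes as the key's.
- key_collar (a point): Underside of the key's collar, on the key's axis.
- keyway (a point): Mouth of the keyway in the switch's round brass face, 88 mm above the worktop. Slot 17.6 mm along this point's x, 6.6 mm along y, 30 mm deep, 2 mm lead-in; the ring round it is 1.5 mm proud. z up; x, y turn with the switch, at rest the granulator's. Two sprung pins 10 and 18 mm down resist with 3 to 8 N: push, wiggling a little. Home: key_collar meets this point.
- run_switch (a joint): Angle of the key switch (rad): 0 off, growing clockwise seen from above, 1.57 is the run position, stop at 1.8. A spring returns it to 0 when let go, with about 0.03 N m at 0 and 0.12 N m at a quarter turn. Blade play in the slot makes it lag the key by about 0.1 rad.
- oil_can: Bystander: dark green oil can with a long spout, 67 mm wide, 142 mm high, origin under its middle. Not to be disturbed.
- nail_tin: Bystander: open grey tin of nails, 74 mm wide, 61 mm high, origin under its middle. Not to be disturbed.
- pliers: Bystander: pliers lying flat, 49 x 165 x 12 mm, long axis y. Not to be disturbed.
- screwdriver_big: Bystander: screwdriver with wooden handle, lying, 33 x 256 x 33 mm, long axis y. Not to be disturbed.

How it is judged:
On the way, in this order (a step that is already met when the one before it is completed fails the run):
1. all three corks are in the hopper (x of loose_cork_0 in the frame of hopper_mouth between -0.06 and 0.06 m and y of loose_cork_0 in the frame of hopper_mouth between -0.06 and 0.06 m and z of each of loose_cork_0, loose_cork_1, loose_cork_2 in the frame of hopper_mouth below 0 m and x of loose_cork_1 in the frame of hopper_mouth between -0.06 and 0.06 m and y of loose_cork_1 in the frame of hopper_mouth between -0.06 and 0.06 m and x of loose_cork_2 in the frame of hopper_mouth between -0.06 and 0.06 m and y of loose_cork_2 in the frame of hopper_mouth between -0.06 and 0.06 m), for 0.2 s.
2. the tray is down and the key is fully home in the switch, not yet turned (distance between key_collar and keyway below 0.004 m and angle between the z axis of run_key and the z axis of keyway, either way round below 0.15 rad and value of joint tray below 0.15 rad and value of joint run_switch below 0.3 rad), for 0.1 s.
3. the key is turned a quarter turn (distance between key_collar and keyway below 0.004 m and angle between the z axis of run_key and the z axis of keyway, either way round below 0.15 rad and value of joint run_switch above 1.25 rad), for 0.2 s.
At the end, for the whole second after the job is handed in: All three corks are in the hopper below its mouth, the tray is down (under 0.15 rad), the key's collar is within 4 mm of the switch face, upright within 0.15 rad, and the fingers hold the key (over 2 N) with the switch steadily at 1.25 rad or more (a quarter turn less play) (all of step 1 and all of step 3 and value of joint tray below 0.15 rad and velocity of joint run_switch between -0.1 and 0.1 rad/s and contact force between the fingers and run_key above 2 N); the arm keeps its last pose, push and grip.
It fails at once if the switch is turned before the key is fully home, or the key pulls out while turned (value of joint run_switch above 0.4 rad and distance between key_collar and keyway above 0.008 m).
It fails at once if a bystander is moved more than 30 mm (distance of any of oil_can, nail_tin, pliers, screwdriver_big from where it was at the start of the episode above 0.03 m).
It also fails if it takes over 64 s, if anything falls off the work surface, if the arm or the gripper's body presses on something with over 40 N, if the wrist force passes 120 N, or if a joint passes its speed limit or range.

## Working session

There is one attempt and no reset: what is moved stays moved. The work goes in short steps, Python scripts to look and compute and a shell command to move; the robot and the scene stay as the last step left them, time stands still between calls to the robot, and variables do not carry over. Pictures are saved under pics/ and viewed, at most 10 in all, crops included, and the job is handed in when it is done.

```bash
mkdir -p pics; cat > h.py <<'E'
import numpy as np, cv2
from scipy.spatial.transform import Rotation as R
from workcell import sensors, imaging, workorder, env
def rot(c):
    r=np.array(c["rotation"],float)
    return r if r.shape==(3,3) else R.from_quat(r,scalar_first=True).as_matrix()
def cloud(c):
    z=c["z_map"]; v,u=np.indices(z.shape)
    p=np.stack([(u-c["cx"])/c["fx"]*z,(v-c["cy"])/c["fy"]*z,z],-1)@rot(c).T+np.array(c["xyz"])
    p[z==0]=np.nan
    return p
def tool():
    s=sensors.get_state(); return np.array(s["tcp_pos"]),R.from_quat(s["orientation"],scalar_first=True).as_matrix()
def delta(target,yaw_y=None):
    p,M=tool(); print("shift mm",np.round(M.T@(np.array(target)-p)*1000,1))
    print("tool x,y axis in world",M[:2,0].round(3),M[:2,1].round(3))
    if yaw_y is not None:
        d=M.T@np.array([np.cos(yaw_y),np.sin(yaw_y),0]); a=np.arctan2(-d[0],d[1]); a=(a+np.pi/2)%np.pi-np.pi/2
        print("turn",a.round(4))
E
python3 - <<'E'
from h import *
import pickle
for n in("top","scene"):
    c=imaging.read_camera(n); pickle.dump(c,open(n+".pkl","wb")); cv2.imwrite(f"pics/{n}0.png",c["color"]); print(n,c["xyz"],c["fx"],rot(c).round(3).tolist())
s=sensors.get_state();print(s, env.grip_point_offset)
E
```

```text
top [0.33900179 0.04046771 1.29122997] 428.21814302280217 [[0.004, -0.99, 0.141], [-1.0, -0.006, -0.016], [0.017, -0.141, -0.99]]
scene [-0.84781177  0.71937448  0.81867665] 472.4972492234909 [[-0.457, -0.366, 0.811], [-0.889, 0.21, -0.406], [-0.021, -0.907, -0.421]]
{'clock': 0.1, 'joint_pos': array([-1.39658714e+00,  3.13919329e-01,  4.50734867e-02,  1.30361416e+00,
        7.86459379e-06,  1.43119423e+00]), 'qvel': array([ 6.43247341e-04, -7.71425556e-05,  4.47539082e-03, -4.99333622e-04,
        6.74093437e-04, -4.01809476e-04]), 'tau': array([ 1.79032126e-03, -4.81724668e+01,  2.99245191e+01,  1.27069774e-02,
       -2.01865191e-04,  1.30787029e-05]), 'tcp_pos': array([ 0.17740412, -0.54645421,  0.23049364]), 'orientation': array([-8.31779565e-04,  9.87715202e-01,  1.56262560e-01, -1.04612890e-05]), 'wrist_force': array([-0.59834105,  0.13608966, -0.5476969 ]), 'ft_torque': array([ 0.01508156,  0.01156413, -0.0083711 ]), 'grip_force': 0.0, 'finger_gap': 0.08563216728264655} 0.0187
```

View pics/top0.png

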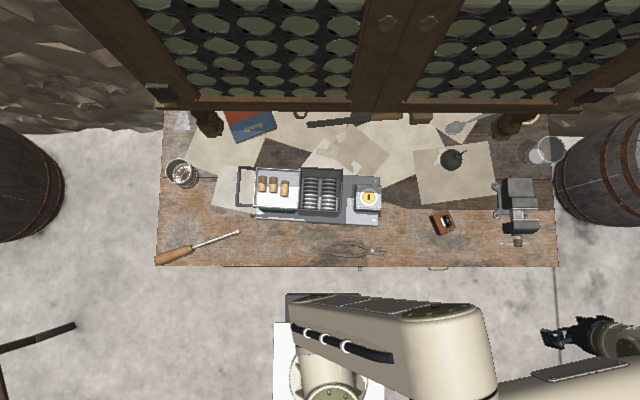

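View pics/scene0.png

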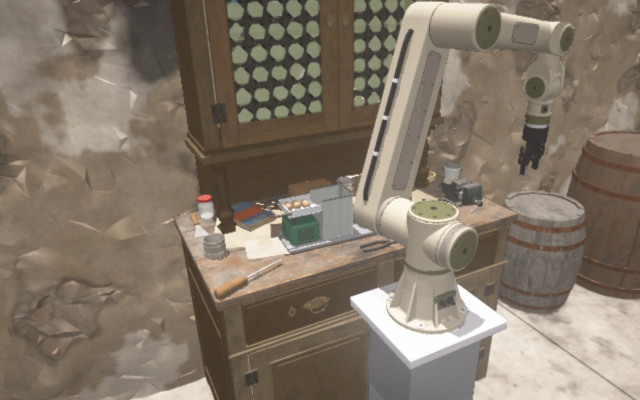

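The top view shows the tray bar at about (239,187), the corks at (262–285,187), the hopper at (320,190), the brass key switch at (368,198) and the key stand at (443,222). Next I enlarge the crops and measure.

```bash
python3 - <<'E'
from h import *
import pickle
c=pickle.load(open("top.pkl","rb")); P=cloud(c)
im=cv2.resize(c["color"][150:250,225:395],None,fx=4.7,fy=4.7,interpolation=cv2.INTER_CUBIC)
k=cv2.resize(c["color"][205:240,425:460],None,fx=6,fy=6,interpolation=cv2.INTER_CUBIC)
im=np.vstack([im[:380],im[:0]]); canvas=np.zeros((595,799,3),np.uint8); canvas[:380]=im[:380,:799]; canvas[383:593,:210]=k
# height map of the granulator
z=np.nan_to_num(P[150:250,225:395,2]); g=cv2.applyColorMap((np.clip(z,0,.2)/.2*255).astype(np.uint8),cv2.COLORMAP_JET)
canvas[383:583,220:560]=cv2.resize(g,None,fx=2,fy=2,interpolation=cv2.INTER_NEAREST)
z=np.nan_to_num(P[205:240,425:460,2]); g=cv2.applyColorMap((np.clip(z,0,.12)/.12*255).astype(np.uint8),cv2.COLORMAP_JET)
canvas[383:593,570:780]=cv2.resize(g,None,fx=6,fy=6,interpolation=cv2.INTER_NEAREST)
cv2.imwrite("pics/crop1.png",canvas)
for n,(u,v) in dict(bar=(239,187),switch=(368,198),stand=(443,222),hopL=(303,190),hopR=(342,190)).items(): print(n,P[v,u].round(4))
Z=P[...,2]
print("key z"); print((P[210:236,430:457,2]*1000).round(0).astype(int)[::1])
E
```

```text
bar [0.524  0.2452 0.1475]
switch [ 0.5043 -0.1106  0.0874]
stand [ 0.4399 -0.333   0.0523]
hopL [0.5333 0.0755 0.0416]
hopR [ 0.5381 -0.0413  0.0155]
key z
[[                   2                   -4                   -3
                     2                   -1                    0
                     0                   -1                    1
                    -3                   -1                   -2
                     1                   27                   44
  -9223372036854775808                   47                   44
                    42                    1                    1
                     1                    0                    2
                     4                    2                   -3]
 [                  -2                   -4                    1
                     2                   -4                   -5
                     3                    0                    3
                    -3                    1                   42
                    50                   41                   44
                    44          
[... 13654 characters left out ...]
       -2                    6                   -1]
 [                   2                    1                    2
                     0                    1                   -2
                     1                    3                   -1
                     1                    1                   -3
                     1                   -6                   -3
                    -1                    2                    0
                     0                    2                   -2
                    -3                   -1                   -3
                     0                    0                   -2]]<stdin>:15: RuntimeWarning: invalid value encountered in cast
```

View pics/crop1.png

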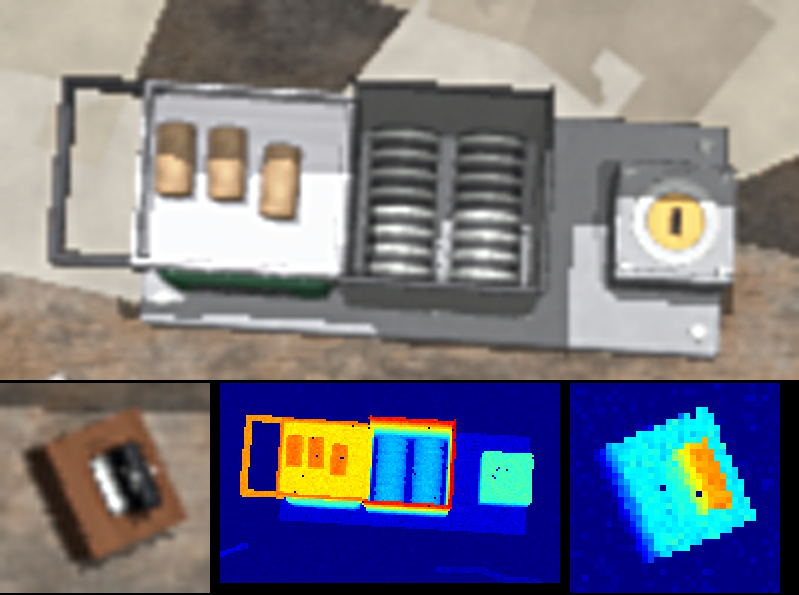

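The crop shows the bar at the left (crop (58,170)), three corks, hopper, and the brass face with a vertical slot at crop (677,222). The key head in the stand leans about 20° in the image.

```bash
python3 - <<'E' 2>/dev/null
from h import *
import pickle
c=pickle.load(open("top.pkl","rb")); P=cloud(c); 
def sel(x0,x1,y0,y1,z0,z1):
    m=(P[...,0]>x0)&(P[...,0]<x1)&(P[...,1]>y0)&(P[...,1]<y1)&(P[...,2]>z0)&(P[...,2]<z1); return P[m]
def rect(Q,n):
    r=cv2.minAreaRect((Q[:,:2]*1000).astype(np.float32)); print(n,len(Q),np.round(r[0],1),np.round(r[1],1),round(r[2],2),"z",np.median(Q[:,2]).round(4))
b=sel(.44,.6,.235,.262,.132,.16); 
def line(Q,n):
    m=Q[:,:2].mean(0);u,s,v=np.linalg.svd(Q[:,:2]-m);print(n,len(Q),m.round(4),"dir deg",np.degrees(np.arctan2(v[0,1],v[0,0])).round(2),"ext",(np.ptp((Q[:,:2]-m)@v[0])).round(4),((Q[:,:2]-m)@v[0]).min().round(4))
line(b,"bar")
s=sel(.44,.57,-.17,-.05,.08,.096); rect(s,"switch")
for n,Q in(("hop rim",sel(.4,.62,-.08,.11,.160,.2)),("tray",sel(.4,.62,.08,.26,.12,.18)),("stand",sel(.38,.5,-.4,-.27,.038,.054)),("keytop",sel(.38,.5,-.4,-.27,.081,.1))): rect(Q,n)
k=sel(.38,.5,-.4,-.27,.081,.1); line(k,"key")
# pixel->plane
def pp(u,v,z):
    d=rot(c)@np.array([(u-c["cx"])/c["fx"],(v-c["cy"])/c["fy"],1]); o=np.array(c["xyz"]); return o+d*(z-o[2])/d[2]
f=lambda X,Y:(225+X/4.7-.4,150+Y/4.7-.4)
print("slot",pp(*f(677,222),.088)); print("slot ends",pp(*f(677,206),.088),pp(*f(676,238),.088))
print("bar ends",pp(*f(68,84),.142),pp(*f(57,260),.142))
E
```

```text
bar 177 [0.5243 0.2481] dir deg 178.52 ext 0.1103 -0.0586
switch 634 [ 508.2 -111. ] [72.4 72.9] 86.96 z 0.0876
hop rim 251 [516.5  27.4] [116.4 119.5] 87.54 z 0.1717
tray 2111 [522.9 166.8] [176.8 117.3] 87.99 z 0.1324
stand 280 [ 443.8 -337.9] [59.5 51.8] 21.79 z 0.0446
keytop 45 [ 443.4 -337.6] [32.9 10.3] 20.19 z 0.0863
key 45 [ 0.4431 -0.3371] dir deg -160.28 ext 0.0329 -0.0166
slot [ 0.50761865 -0.11243199  0.088     ]
slot ends [ 0.51740111 -0.1125486   0.088     ] [ 0.49785486 -0.11171033  0.088     ]
bar ends [0.57884554 0.24762179 0.142     ] [0.4759656  0.25075308 0.142     ]
```

```bash
python3 -m handwheel '[[449,-312,-50,0.36,1],[449,-312,-50,0.36,1],[449,-312,-50,0.36,1],[449,-312,-50,0.36,1],[449,-312,-50,0.36,1],[449,-312,-50,0.36,1],[449,-312,-50,0.36,1],[449,-312,-50,0.36,1]]'; python3 -c "
from h import *
delta([.49,-.12,.28],np.radians(87.4))"
```

```text
clock: 0.9
tcp_pos: [0.4185, -0.2288, 0.2676]
orientation: [0.0, 1.0, -0.023, -0.0]
wrist_force: [0.2, -0.7, 0.1]
finger_gap: 0.0855
grip_force: 0.0
shift mm [  66.4 -112.   -12.4]
tool x,y axis in world [ 0.999 -0.046] [-0.046 -0.999]
turn -0.0011
```

```bash
python3 -m handwheel '[[66,-112,-12,0,1],[66,-112,-12,0,1],[66,-112,-12,0,1],[66,-112,-12,0,1],[66,-112,-12,0,1]]'; python3 - <<'E'
from h import *
c=imaging.read_camera("wrist"); import pickle; pickle.dump(c,open("w1.pkl","wb")); cv2.imwrite("pics/w1.png",c["color"])
print(c["xyz"],c["fx"],rot(c).round(3).tolist())
E
```

```text
clock: 1.4
tcp_pos: [0.4889, -0.1212, 0.2792]
orientation: [0.0, 1.0, -0.022, -0.001]
wrist_force: [-0.3, 0.3, -0.7]
finger_gap: 0.0855
grip_force: 0.0
[ 0.56427327 -0.12514539  0.42118803] 314.7797867120882 [[-0.042, -0.954, -0.296], [-0.999, 0.041, 0.012], [0.001, 0.297, -0.955]]
```

View pics/w1.png

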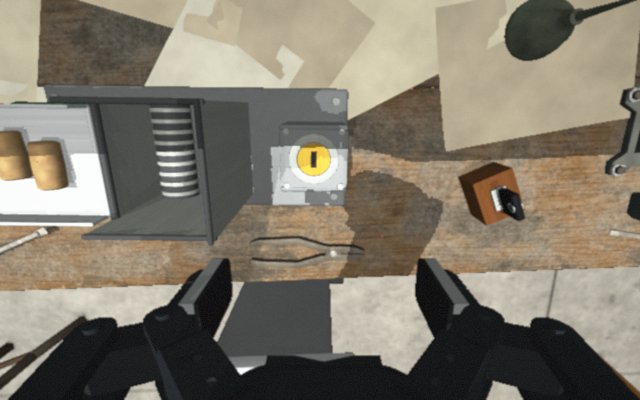

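The wrist view shows the brass face with its slot at (313,159), the stand at (490,190) and the key head at (511,203). I compute the slot from this image.

```bash
python3 - <<'E' 2>/dev/null
from h import *
import pickle
for n,z in(("w1.pkl",.0885),("top.pkl",.0885)):
    c=pickle.load(open(n,"rb")); hsv=cv2.cvtColor(c["color"],cv2.COLOR_BGR2HSV)
    m=cv2.inRange(hsv,(18,140,120),(35,255,255))
    k,l,st,ce=cv2.connectedComponentsWithStats(m); i=1+np.argmax(st[1:,4]); m=(l==i).astype(np.uint8)
    hull=cv2.convexHull(np.argwhere(m)[:,::-1].astype(np.int32)); M=cv2.moments(hull); uc=[M["m10"]/M["m00"],M["m01"]/M["m00"]]
    f=np.zeros_like(m); cv2.fillConvexPoly(f,hull,1); f=cv2.erode(f,np.ones((3,3)))
    s=np.argwhere((f==1)&(m==0))[:,::-1].astype(float)
    def pp(u,v):
        d=rot(c)@np.array([(u-c["cx"])/c["fx"],(v-c["cy"])/c["fy"],1]); o=np.array(c["xyz"]); return (o+d*(z-o[2])/d[2])[:2]
    Q=np.array([pp(*a) for a in s]); mm=Q.mean(0); v=np.linalg.svd(Q-mm)[2][0]
    print(n,"disc",pp(*uc).round(4),"slot",mm.round(4),len(s),np.degrees(np.arctan2(v[1],v[0])).round(1))
    P=cloud(c)
    def sel(x0,x1,y0,y1,z0,z1):
        return P[(P[...,0]>x0)&(P[...,0]<x1)&(P[...,1]>y0)&(P[...,1]<y1)&(P[...,2]>z0)&(P[...,2]<z1)]
    for nm,a in(("switch",(.44,.57,-.17,-.05,.08,.096)),("base",(.4,.6,-.17,.1,.004,.03)),("keytop",(.38,.5,-.4,-.27,.081,.1))):
        Q=sel(*a); r=cv2.minAreaRect((Q[:,:2]*1000).astype(np.float32)); print(nm,np.round(r[0],1),np.round(r[1],1),round(r[2],2),np.median(Q[:,2]).round(4))
delta([.525,.250,.28])
E
```

```text
w1.pkl disc [ 0.5102 -0.1126] slot [ 0.5098 -0.1122] 76 176.6
switch [ 509.8 -112.7] [72.1 72.1] 86.87 0.0877
base [514.6 -24.4] [256.9 150. ] 86.82 0.0174
keytop [ 446.  -338.9] [34.3 11.1] 21.7 0.0861
```

```bash
python3 -m handwheel '[[22,-372,0,0.01,0.35],[22,-372,0,0.01,0.35],[22,-372,0,0.01,0.35],[22,-372,0,0.01,0.35],[22,-372,0,0.01,0.35],[22,-372,0,0.01,0.35],[22,-372,0,0.01,0.35],[22,-372,0,0.01,0.35]]' 20; python3 -m handwheel '[[0,0,0,0,0.35],[0,0,0,0,0.35],[0,0,0,0,0.35]]'; python3 - <<'E'
from h import *
c=imaging.read_camera("wrist"); P=cloud(c)
cv2.imwrite("pics/w2.png",c["color"])
m=(P[...,0]>.44)&(P[...,0]<.62)&(P[...,1]>.225)&(P[...,1]<.29)&(P[...,2]>.125)&(P[...,2]<.16)
Q=P[m]
if len(Q):
    yy=Q[:,1]; h,e=np.histogram(yy,np.arange(.225,.29,.004)); print(h,e[:-1].round(3))
    r=cv2.minAreaRect((Q[:,:2]*1000).astype(np.float32));print(r,Q[:,2].max())
delta([.528,.25,.125],np.radians(86.85))
E
```

```text
clock: 2.25
tcp_pos: [0.5249, 0.0969, 0.2794]
orientation: [-0.019, 1.0, 0.006, -0.001]
wrist_force: [0.2, -0.0, -0.5]
finger_gap: 0.0299
grip_force: 0.0
clock: 2.55
tcp_pos: [0.5244, 0.0974, 0.2796]
orientation: [-0.019, 1.0, 0.006, -0.001]
wrist_force: [-0.4, 0.0, -1.0]
finger_gap: 0.0295
grip_force: 0.0
[ 81  88  86  84 457 621 290  41   0   0   0   0   0   0   0   0] [0.225 0.229 0.233 0.237 0.241 0.245 0.249 0.253 0.257 0.261 0.265 0.269
 0.273 0.277 0.281 0.285]
((529.5902099609375, 240.37353515625), (112.65816497802734, 30.63149642944336), 0.034818489104509354) 0.1481510942467879
shift mm [   5.8 -146.4  160.3]
tool x,y axis in world [1.    0.013] [ 0.013 -0.999]
turn 0.0682
```

View pics/w2.png

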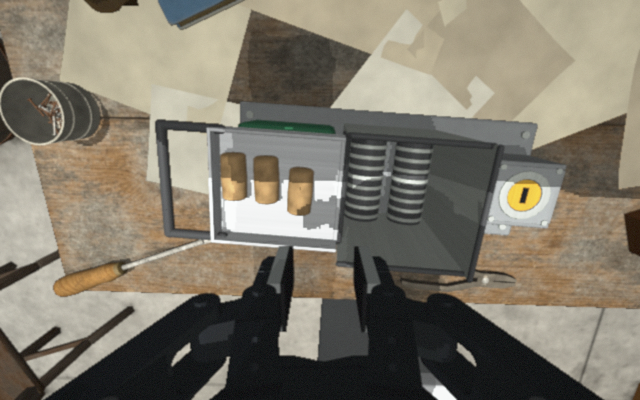

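The bar shows at image left (165,180) and the corks at (232–300,180). The tool has picked up a slight tilt, so I check that before descending.

```bash
python3 -c "
from h import *
p,M=tool();print(M.round(4).tolist(),sensors.get_state()['joint_pos'].round(3))"; python3 -m handwheel '[[0,-40,0,0.07,0.35],[6,-80,0,0.07,0.35],[6,-115,0,0.07,0.35],[6,-148,0,0.07,0.35],[6,-148,0,0.07,0.35]]'; python3 -c "
from h import *
p,M=tool();print(M.round(4).tolist(),sensors.get_state()['joint_pos'].round(3))
delta([.528,.25,.125],np.radians(86.85))"
```

```text
[[0.9999, 0.0131, -0.0018], [0.0131, -0.9992, 0.0374], [-0.0013, -0.0374, -0.9993]] [0.012 0.22  0.039 1.391 0.037 3.141]
clock: 3.1
tcp_pos: [0.5298, 0.1124, 0.2844]
orientation: [-0.038, 0.999, 0.009, -0.003]
wrist_force: [-0.5, -0.0, 0.2]
finger_gap: 0.03
grip_force: 0.0
[[0.9998, 0.0183, -0.0067], [0.0188, -0.9969, 0.0763], [-0.0053, -0.0764, -0.9971]] [0.018 0.235 0.069 1.409 0.076 3.141]
shift mm [   1.7 -125.1  169.5]
tool x,y axis in world [1.    0.019] [ 0.018 -0.997]
turn 0.0739
```

Joint 6 is at its limit, so I turn the tool half a turn the other way (the grasp is equivalent).

```bash
python3 -m handwheel '[[0,0,0,-1.2,0.35],[0,0,0,-1.2,0.35],[0,0,0,-1.2,0.35],[0,0,0,-1.2,0.35],[0,0,0,-1.2,0.35],[0,0,0,-1.2,0.35],[0,0,0,-1.2,0.35],[0,0,0,-1.2,0.35]]'; python3 -c "
from h import *
p,M=tool();print(M.round(4).tolist(),sensors.get_state()['joint_pos'].round(3))
delta([.528,.25,.125],np.radians(86.85))"
```

```text
clock: 3.9
tcp_pos: [0.5296, 0.1121, 0.2844]
orientation: [-0.033, 0.818, 0.574, 0.019]
wrist_force: [-0.3, -0.4, 0.3]
finger_gap: 0.0297
grip_force: 0.0
[[0.3398, 0.9405, -0.0067], [0.9379, -0.3383, 0.0762], [0.0694, -0.0322, -0.9971]] [0.017 0.235 0.068 1.409 0.076 1.934]
shift mm [117.7 -43.  169.4]
tool x,y axis in world [0.34  0.938] [ 0.94  -0.338]
turn 1.2797
```

The tilt (4.4°) came from pressing against the joint 6 limit. I undo it with the mirror image of that at the lower limit, in free air.

```bash
for i in 1; do
python3 -m handwheel '[[0,0,0,-1.2,0.35],[0,0,0,-1.2,0.35],[0,0,0,-1.2,0.35],[0,0,0,-1.2,0.35],[0,0,0,-1.2,0.35],[0,0,0,-1.2,0.35],[0,0,0,-1.2,0.35],[0,0,0,-1.2,0.35]]' >/dev/null
python3 -m handwheel '[[0,0,0,-1.2,0.35],[0,0,0,-1.2,0.35],[0,0,0,-1.2,0.35],[0,0,0,-1.2,0.35],[0,0,0,-1.2,0.35],[0,0,0,-1.2,0.35],[0,0,0,-1.2,0.35],[0,0,0,-1.2,0.35]]' >/dev/null
python3 -m handwheel '[[0,0,0,-1.2,0.35],[0,0,0,-1.2,0.35],[0,0,0,-1.2,0.35],[0,0,0,-1.2,0.35],[0,0,0,-1.2,0.35],[0,0,0,-1.2,0.35],[0,0,0,-1.2,0.35],[0,0,0,-1.2,0.35]]' >/dev/null
python3 -m handwheel '[[0,0,0,-1.2,0.35],[0,0,0,-1.2,0.35],[0,0,0,-1.2,0.35],[0,0,0,-1.2,0.35],[0,0,0,-1.2,0.35],[0,0,0,-1.2,0.35],[0,0,0,-1.2,0.35],[0,0,0,-1.2,0.35]]'
done; cat > j.py <<'E'
from h import *
p,M=tool();s=sensors.get_state();print("z",M[:,2].round(4),"x",M[:2,0].round(4),"j",s['joint_pos'].round(3),"p",p.round(4),round(s["clock"],2))
E
python3 j.py; python3 -m handwheel '[[0,0,0,-0.15,0.35],[0,0,0,-0.3,0.35],[0,0,0,-0.4,0.35]]'; python3 j.py
```

```text
clock: 7.1
tcp_pos: [0.5296, 0.1121, 0.2843]
orientation: [-0.037, 0.991, -0.129, -0.008]
wrist_force: [-0.3, 0.8, 0.1]
finger_gap: 0.0299
grip_force: 0.0
z [-0.0068  0.0762 -0.9971] x [ 0.9666 -0.2549] j [ 0.017  0.235  0.068  1.409  0.076 -2.866] p [0.5296 0.1121 0.2843] 7.1
clock: 7.4
tcp_pos: [0.5276, 0.1413, 0.2842]
orientation: [-0.025, 0.999, 0.042, 0.0]
wrist_force: [-0.1, 0.7, -0.2]
finger_gap: 0.0299
grip_force: 0.0
z [-0.0012  0.0509 -0.9987] x [0.9965 0.0836] j [ 0.086  0.24   0.075  1.403  0.051 -3.139] p [0.5276 0.1413 0.2842] 7.4
```

```bash
python3 -m handwheel '[[0,0,0,-0.12,0.35],[0,0,0,-0.24,0.35]]' >/dev/null; python3 j.py
```

```text
z [ 0.0122  0.0051 -0.9999] x [0.9752 0.221 ] j [ 2.240e-01  2.480e-01  8.600e-02  1.396e+00  2.000e-03 -3.141e+00] p [0.5145 0.1998 0.2842] 7.6
```

```bash
python3 -m handwheel '[[0,0,0,1.2,0.35],[0,0,0,1.2,0.35],[0,0,0,1.2,0.35],[0,0,0,1.2,0.35],[0,0,0,1.2,0.35],[0,0,0,1.2,0.35],[0,0,0,1.2,0.35],[0,0,0,1.2,0.35]]' >/dev/null
python3 -m handwheel '[[0,0,0,1.2,0.35],[0,0,0,1.2,0.35],[0,0,0,1.2,0.35],[0,0,0,1.2,0.35],[0,0,0,1.2,0.35],[0,0,0,1.2,0.35],[0,0,0,1.2,0.35],[0,0,0,1.2,0.35]]' >/dev/null
python3 -m handwheel '[[0,0,0,1.02,0.35],[0,0,0,1.02,0.35],[0,0,0,1.02,0.35],[0,0,0,1.02,0.35],[0,0,0,1.02,0.35],[0,0,0,1.02,0.35],[0,0,0,1.02,0.35]]' ; python3 j.py; python3 -c "
from h import *
delta([.528,.25,.2],np.radians(86.85))"
```

```text
clock: 9.9
tcp_pos: [0.5144, 0.1989, 0.2843]
orientation: [0.006, 0.032, 0.999, 0.003]
wrist_force: [-0.1, -0.0, -0.1]
finger_gap: 0.0298
grip_force: 0.0
z [ 0.0116  0.0056 -0.9999] x [-0.9979  0.0632] j [0.222 0.247 0.086 1.397 0.003 0.285] p [0.5144 0.1989 0.2843] 9.9
shift mm [-9.4 51.3 84.7]
tool x,y axis in world [-0.998  0.063] [0.063 0.998]
turn -0.0083
```

```bash
python3 -m handwheel '[[-9,50,0,-0.01,0.35],[-9,50,40,-0.01,0.35],[-9,50,80,-0.01,0.35],[-9,50,110,-0.01,0.35],[-9,50,135,-0.01,0.35],[-9,50,160,-0.01,0.35],[-9,50,160,-0.01,0.35]]' ; python3 j.py; python3 -m handwheel '[[0,0,0,0,0],[0,0,0,0,0],[0,0,0,0,0],[0,0,0,0,0],[0,0,0,0,0]]' 20; python3 j.py
```

```text
clock: 10.6
tcp_pos: [0.5254, 0.2484, 0.121]
orientation: [0.002, 0.024, 1.0, 0.002]
wrist_force: [-0.4, 0.1, 0.1]
finger_gap: 0.0298
grip_force: 0.0
z [ 0.0048  0.0036 -1.    ] x [-0.9989  0.0476] j [ 0.303  0.374 -0.143  1.048  0.002  0.35 ] p [0.5254 0.2484 0.121 ] 10.6
clock: 11.1
tcp_pos: [0.5286, 0.2501, 0.1257]
orientation: [0.006, 0.024, 1.0, 0.004]
wrist_force: [-0.7, 5.5, -0.4]
finger_gap: 0.0095
grip_force: 20.2
z [ 0.0131  0.0079 -0.9999] x [-0.9988  0.0474] j [ 0.303  0.37  -0.137  1.049  0.004  0.35 ] p [0.5286 0.2501 0.1257] 11.1
```

```bash
python3 -m handwheel '[[0,-3.6,-24.5,0,0],[0,-10.9,-48,0,0],[0,-21.6,-70.6,0,0],[0,-35.6,-91,0,0],[0,-52.5,-109,0,0],[0,-71.8,-124.7,0,0],[0,-74.6,-126.5,0,0],[0,-74.6,-126.5,0,0]]' ; python3 -m handwheel '[[0,0,0,0,0],[0,0,0,0,0],[0,0,0,0,0],[0,0,0,0,0],[0,0,0,0,0],[0,0,0,0,0],[0,0,0,0,0],[0,0,0,0,0]]'; python3 - <<'E'
from h import *
a=imaging.read_camera("top")["color"][150:250,225:395]; b=imaging.read_camera("scene")["color"][160:270,260:430]
cv2.imwrite("pics/t2.png",np.hstack([cv2.resize(a,(400,300)),cv2.resize(b,(400,300))]))
E
```

```text
clock: 11.9
tcp_pos: [0.5246, 0.1754, 0.2553]
orientation: [0.009, 0.024, 1.0, 0.006]
wrist_force: [-3.2, 10.0, 12.4]
finger_gap: 0.009
grip_force: 20.9
clock: 12.7
tcp_pos: [0.5247, 0.1763, 0.2548]
orientation: [0.009, 0.023, 1.0, 0.006]
wrist_force: [-2.0, 10.2, 11.7]
finger_gap: 0.0087
grip_force: 21.0
```

View pics/t2.png

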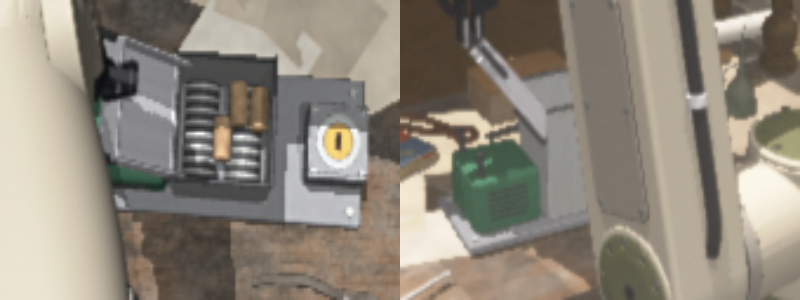

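All three corks lie in the hopper on the rollers (left half, around (235,115)). I lower the tray along the same arc and let go.

```bash
python3 -m handwheel '[[0,22,17.5,0,0],[0,39,35.5,0,0],[0,53,56,0,0],[0,63.7,78.5,0,0],[0,71,102,0,0],[0,74.6,126.5,0,0],[0,74.6,126.5,0,0.35]]'; python3 -m handwheel '[[0,0,0,0,0.4],[0,0,0,0,0.4],[0,0,0,0,0.4]]'; python3 -m handwheel '[[0,0,-30,0,0.4],[0,0,-70,0,0.4],[0,0,-110,0,0.4],[0,0,-150,0,0.4],[0,0,-150,0,0.4]]'; python3 j.py; python3 - <<'E'
from h import *
c=imaging.read_camera("wrist");P=cloud(c)
Q=P[(P[...,0]>.47)&(P[...,0]<.58)&(P[...,1]>.10)&(P[...,1]<.17)&(P[...,2]>.05)&(P[...,2]<.2)]
print("tray floor z by y",len(Q),[np.median(Q[(Q[:,1]>y)&(Q[:,1]<y+.02),2]).round(4) for y in(.1,.12,.14)])
E
```

```text
clock: 13.5
tcp_pos: [0.5265, 0.2485, 0.1223]
orientation: [0.004, 0.024, 1.0, 0.002]
wrist_force: [-0.7, 0.2, -0.0]
finger_gap: 0.0225
grip_force: 0.0
clock: 13.8
tcp_pos: [0.5294, 0.2489, 0.1265]
orientation: [0.007, 0.024, 1.0, 0.003]
wrist_force: [-0.8, 0.1, 0.0]
finger_gap: 0.0345
grip_force: 0.0
clock: 14.3
tcp_pos: [0.5293, 0.2487, 0.2825]
orientation: [0.012, 0.024, 1.0, 0.005]
wrist_force: [0.4, 0.5, -0.3]
finger_gap: 0.0345
grip_force: 0.0
z [ 0.0236  0.0093 -0.9997] x [-0.9986  0.0485] j [0.301 0.303 0.156 1.399 0.002 0.35 ] p [0.5293 0.2487 0.2825] 14.3
tray floor z by y 8885 [np.float64(0.1296), np.float64(0.1296), np.float64(0.1295)]
```

```bash
python3 -m handwheel '[[55,-590,0,-0.42,0.6],[55,-590,0,-0.42,0.6],[55,-590,0,-0.42,0.6],[55,-590,0,-0.42,0.6],[55,-590,0,-0.42,0.6],[55,-590,0,-0.42,0.6],[55,-590,0,-0.42,0.6],[55,-590,0,-0.42,0.6]]'; python3 j.py;  python3 -c "
from h import *
delta([.445,-.338,.2],np.radians(111.5))"
```

```text
clock: 15.15
tcp_pos: [0.4706, -0.1405, 0.2713]
orientation: [0.006, -0.185, 0.983, 0.002]
wrist_force: [1.9, 0.3, 0.2]
finger_gap: 0.0514
grip_force: 0.0
z [ 0.0112  0.0059 -0.9999] x [-0.9316 -0.3632] j [-0.46   0.134 -0.086  1.343  0.01  -0.832] p [ 0.4706 -0.1405  0.2713] 15.15
shift mm [  96.5 -174.8   69.9]
tool x,y axis in world [-0.932 -0.363] [-0.363  0.932]
turn -0.0035
```

```bash
python3 -m handwheel '[[96,-175,20,0,0.6],[96,-175,20,0,0.6],[96,-175,20,0,0.6],[96,-175,20,0,0.6],[96,-175,20,0,0.6],[96,-175,20,0,0.6],[96,-175,20,0,0.6]]'; python3 j.py;  python3 - <<'E'
from h import *
c=imaging.read_camera("wrist");P=cloud(c); cv2.imwrite("pics/w3.png",c["color"])
for n,a,b in(("key",.078,.095),("stand",.04,.05)):
    Q=P[(P[...,0]>.38)&(P[...,0]<.5)&(P[...,1]>-.4)&(P[...,1]<-.28)&(P[...,2]>a)&(P[...,2]<b)]
    r=cv2.minAreaRect((Q[:,:2]*1000).astype(np.float32)); print(n,len(Q),np.round(r[0],1),np.round(r[1],1),round(r[2],2),np.percentile(Q[:,2],[50,95]).round(4), Q.mean(0).round(4))
E
```

```text
clock: 15.85
tcp_pos: [0.4459, -0.3355, 0.25]
orientation: [0.006, -0.185, 0.983, 0.002]
wrist_force: [-0.6, 0.5, 0.3]
finger_gap: 0.0514
grip_force: 0.0
z [ 0.0108  0.007  -0.9999] x [-0.9315 -0.3636] j [-0.796  0.272  0.036  1.332  0.013 -1.168] p [ 0.4459 -0.3355  0.25  ] 15.85
key 337 [ 444.3 -338.8] [34.1 10.1] 21.05 [0.0858 0.0873] [ 0.4432 -0.3393  0.0856]
stand 1969 [ 444.7 -338.8] [60.5 49.6] 22.47 [0.0444 0.0486] [ 0.4423 -0.3396  0.0447]
```

View pics/w3.png

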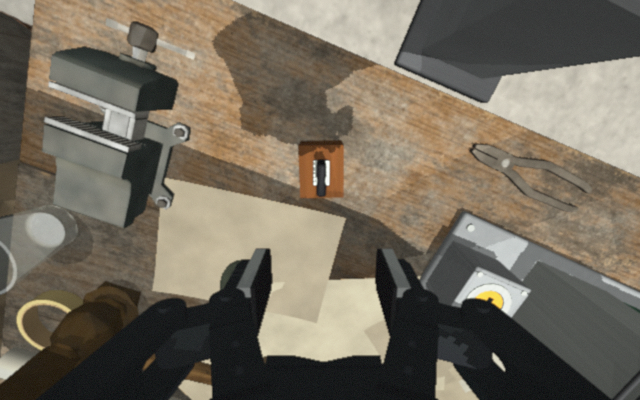

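The key stands at (321,175) in the wrist image, aligned with the fingers; I go down onto it.

```bash
python3 -c "
from h import *
delta([.4445,-.3388,.056],np.radians(111.6))"
```

```text
shift mm [  5.4  -3.2 194.3]
tool x,y axis in world [-0.931 -0.365] [-0.365  0.931]
turn -0.0038
```

```bash
python3 -m handwheel '[[5,-3,40,0,0.6],[5,-3,80,0,0.6],[5,-3,120,0,0.5],[5,-3,155,0,0.5],[5,-3,180,0,0.5],[5,-3,194,0,0.5],[5,-3,194,0,0.5],[5,-3,194,0,0.5]]'; python3 j.py
```

```text
clock: 16.7
tcp_pos: [0.4455, -0.3389, 0.0571]
orientation: [0.006, -0.186, 0.983, 0.002]
wrist_force: [0.3, 0.7, 0.3]
finger_gap: 0.0425
grip_force: 0.0
z [ 0.0119  0.0056 -0.9999] x [-0.9308 -0.3652] j [-0.801  0.393 -0.288  0.886  0.012 -1.174] p [ 0.4455 -0.3389  0.0571] 16.7
```

```bash
python3 -c "
from h import *
delta([.4445,-.3388,.056],np.radians(111.6))"
```

```text
shift mm [0.9 0.5 1.1]
tool x,y axis in world [-0.931 -0.365] [-0.365  0.931]
turn -0.0031
```

```bash
python3 -m handwheel '[[1,0,0,0,0],[1,0,0,0,0],[1,0,0,0,0],[1,0,0,0,0],[1,0,0,0,0],[1,0,0,0,0]]' 80; python3 j.py; python3 -m handwheel '[[0,0,-20,0,0],[0,0,-60,0,0],[0,0,-100,0,0],[0,0,-130,0,0],[0,0,-130,0,0],[0,0,-130,0,0]]'; python3 j.py; python3 -c "
from h import *
delta([.5095,-.1123,.19],np.radians(86.85))"
```

```text
clock: 17.3
tcp_pos: [0.4443, -0.34, 0.0577]
orientation: [0.007, -0.185, 0.983, 0.002]
wrist_force: [-1.3, 3.7, 7.3]
finger_gap: 0.009
grip_force: 78.1
z [ 0.013   0.0058 -0.9999] x [-0.9314 -0.3637] j [-0.804  0.391 -0.289  0.886  0.013 -1.176] p [ 0.4443 -0.34    0.0577] 17.3
clock: 17.9
tcp_pos: [0.4428, -0.3416, 0.1873]
orientation: [0.007, -0.185, 0.983, 0.001]
wrist_force: [0.4, 0.7, -0.4]
finger_gap: 0.0085
grip_force: 78.5
z [ 0.0132  0.0039 -0.9999] x [-0.9316 -0.3632] j [-0.807  0.293 -0.091  1.181  0.012 -1.179] p [ 0.4428 -0.3416  0.1873] 17.9
shift mm [-145.5  189.4   -0.9]
tool x,y axis in world [-0.932 -0.363] [-0.363  0.932]
turn 0.4267
```

```bash
python3 -m handwheel '[[-145,189,0,0.427,0],[-145,189,0,0.427,0],[-145,189,0,0.427,0],[-145,189,0,0.427,0],[-145,189,0,0.427,0],[-145,189,0,0.427,0],[-145,189,20,0.427,0],[-145,189,45,0.427,0]]'; python3 -m handwheel '[[0,0,0,0,0],[0,0,0,0,0]]'; python3 j.py; python3 - <<'E'
from h import *
delta([.5095,-.1123,.139],np.radians(86.85))
import pickle
c=imaging.read_camera("wrist"); pickle.dump(c,open("w4.pkl","wb")); im=c["color"]
cv2.imwrite("pics/w4.png",cv2.resize(im[130:330,220:420],(600,600),interpolation=cv2.INTER_CUBIC))
E
```

```text
clock: 18.7
tcp_pos: [0.5095, -0.1119, 0.1426]
orientation: [0.006, 0.027, 1.0, 0.003]
wrist_force: [0.9, 0.5, -0.3]
finger_gap: 0.0088
grip_force: 78.5
clock: 18.9
tcp_pos: [0.5081, -0.1121, 0.1424]
orientation: [0.004, 0.028, 1.0, 0.004]
wrist_force: [0.1, 0.6, 0.1]
finger_gap: 0.0089
grip_force: 78.6
z [ 0.0085  0.0069 -0.9999] x [-0.9984  0.0557] j [-0.377  0.248 -0.265  1.052  0.01  -0.321] p [ 0.5081 -0.1121  0.1424] 18.9
shift mm [-1.4 -0.1  3.4]
tool x,y axis in world [-0.998  0.056] [0.056 0.998]
turn -0.0008
```

View pics/w4.png

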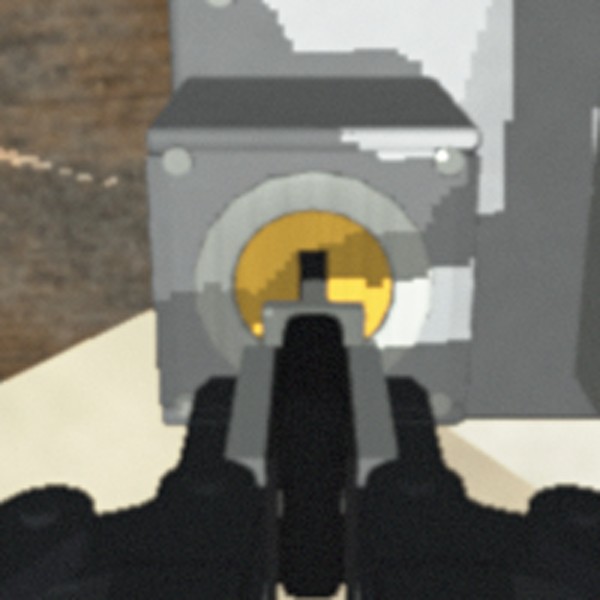

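The slot is seen at crop (312,250–280), with the blade just below it at (313,290) and the collar's near lower edge at (313,304). Laterally they line up, so I work out the offsets.

```bash
python3 - <<'E'
from h import *
import pickle
c=pickle.load(open("w4.pkl","rb")); p,M=tool()
def pp(X,Y,z):
    u,v=220+X/3-.33,130+Y/3-.33
    d=rot(c)@np.array([(u-c["cx"])/c["fx"],(v-c["cy"])/c["fy"],1]); o=np.array(c["xyz"]); return o+d*(z-o[2])/d[2]
def t(n,X,Y,z):
    w=pp(X,Y,z); print(n,w.round(4),"tool mm",((M.T@(w-p))*1000).round(1))
t("slot near end",312.5,250,.0895); t("slot L",299,265,.0895); t("slot R",326,265,.0895)
t("disc L",233,285,.0895);t("disc R",393,285,.0895);t("disc near",313,210,.0895)
t("collar near",313.5,304,.1297); t("collar L",263,306,.1297); t("collar R",364.5,306,.1297)
t("blade L",302,290,.1047); t("blade R",325.5,290,.1047)
E
```

```text
slot near end [ 0.5006 -0.1117  0.0895] tool mm [ 9.  -0.  53.9]
slot L [ 0.5039 -0.1148  0.0895] tool mm [ 5.6 -3.  53.9]
slot R [ 0.5042 -0.1089  0.0895] tool mm [ 5.6  3.  53.9]
disc L [ 0.5078 -0.1296  0.0895] tool mm [  0.9 -17.5  53.8]
disc R [ 0.5097 -0.0943  0.0895] tool mm [ 0.8 17.8 54.1]
disc near [ 0.4915 -0.1111  0.0895] tool mm [18.2  0.1 53.8]
collar near [ 0.4965 -0.1116  0.1297] tool mm [12.7  0.1 13.6]
collar L [ 0.4964 -0.1205  0.1297] tool mm [12.3 -8.8 13.6]
collar R [ 0.4974 -0.1026  0.1297] tool mm [12.3  9.1 13.7]
blade L [ 0.5037 -0.1141  0.1047] tool mm [ 5.6 -2.2 38.7]
blade R [ 0.504  -0.1093  0.1047] tool mm [ 5.6  2.6 38.7]
```

```bash
python3 -m handwheel '[[1.3,0,4,0,0],[1.3,0,8,0,0],[1.3,0,12,0,0],[1.3,0,15,0,0],[1.3,0,18,0,0],[1.3,0,20,0,0],[1.3,0,20,0,0]]'; python3 j.py
```

```text
clock: 19.65
tcp_pos: [0.508, -0.1117, 0.1231]
orientation: [0.005, 0.027, 1.0, 0.003]
wrist_force: [0.2, -0.1, -0.8]
finger_gap: 0.0086
grip_force: 78.6
z [ 0.011   0.0061 -0.9999] x [-0.9984  0.055 ] j [-0.376  0.26  -0.3    1.003  0.01  -0.321] p [ 0.508  -0.1117  0.1231] 19.65
```

```bash
python3 -m handwheel '[[0,0,2,0,0],[0,0,4,0,0],[0,0,6,0,0],[0,0,6,0,0]]'; python3 -m handwheel '[[0,0,2,0,0],[0,0,4,0,0],[0,0,6,0,0],[0,0,6,0,0]]';python3 j.py
```

```text
clock: 20.05
tcp_pos: [0.5085, -0.1122, 0.1174]
orientation: [0.006, 0.028, 1.0, 0.003]
wrist_force: [-0.1, -1.8, 0.2]
finger_gap: 0.0088
grip_force: 78.7
clock: 20.45
tcp_pos: [0.5086, -0.1123, 0.1111]
orientation: [0.006, 0.028, 1.0, 0.003]
wrist_force: [1.6, -5.3, -2.7]
finger_gap: 0.0089
grip_force: 78.4
z [ 0.0118  0.0048 -0.9999] x [-0.9984  0.0554] j [-0.377  0.271 -0.318  0.973  0.009 -0.321] p [ 0.5086 -0.1123  0.1111] 20.45
```

```bash
python3 -m handwheel '[[0,-0.4,2,0.02,0],[0,-0.4,4,-0.02,0],[0,-0.4,6,0.02,0],[0,-0.4,8,-0.02,0],[0,-0.4,9.5,0.01,0],[0,-0.4,11,0,0],[0,-0.4,11,0,0]]'; python3 j.py
```

```text
clock: 21.15
tcp_pos: [0.509, -0.1118, 0.1006]
orientation: [0.006, 0.028, 1.0, 0.003]
wrist_force: [1.1, -2.0, 3.0]
finger_gap: 0.0089
grip_force: 79.0
z [ 0.0128  0.0064 -0.9999] x [-0.9984  0.0554] j [-0.377  0.28  -0.333  0.948  0.011 -0.321] p [ 0.509  -0.1118  0.1006] 21.15
```

```bash
python3 -m handwheel '[[0,0,1,0,0],[0,0,2,0,0],[0,0,2,0,0]]'; python3 -m handwheel '[[0,0,1,0.01,0],[0,0,2,-0.01,0],[0,0,2,0,0]]'; python3 j.py; python3 - <<'E'
from h import *
c=imaging.read_camera("wrist"); cv2.imwrite("pics/w5.png",cv2.resize(c["color"][130:330,220:420],(600,600),interpolation=cv2.INTER_CUBIC))
E
```

```text
clock: 21.45
tcp_pos: [0.5091, -0.1118, 0.1005]
orientation: [0.007, 0.028, 1.0, 0.003]
wrist_force: [-3.3, -0.9, 16.5]
finger_gap: 0.0089
grip_force: 81.3
clock: 21.75
tcp_pos: [0.5092, -0.1118, 0.1003]
orientation: [0.007, 0.028, 1.0, 0.003]
wrist_force: [-8.2, 1.8, 29.8]
finger_gap: 0.009
grip_force: 83.3
z [ 0.0148  0.0052 -0.9999] x [-0.9984  0.0551] j [-0.376  0.279 -0.336  0.944  0.01  -0.321] p [ 0.5092 -0.1118  0.1003] 21.75
```

View pics/w5.png

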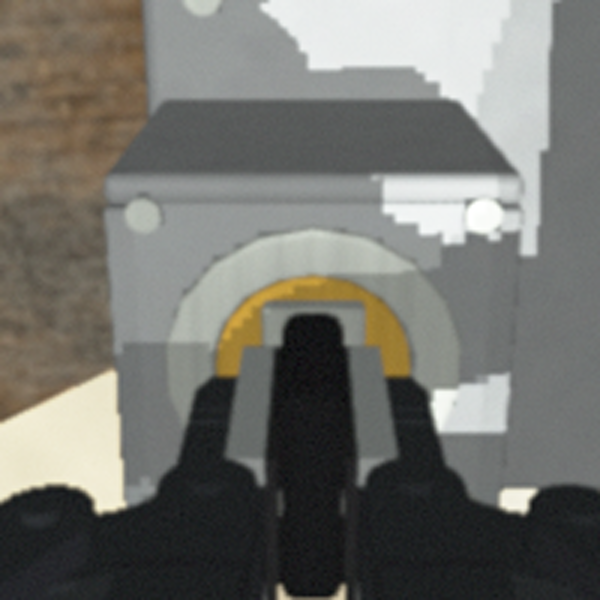

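The collar sits flush on the brass face (crop (313,305)) and there is a hard stop at 30 N, so the key is home. I ease the push and turn it clockwise (positive turn about tool z).

```bash
python3 -m handwheel '[[0,0,-1,0,0],[0,0,-1,0,0]]' 100; python3 -m handwheel '[[0,0.1,0,0.1,0],[0,0.2,0,0.2,0],[0,0.3,0,0.32,0],[-0.1,0.4,0,0.44,0],[-0.2,0.5,0,0.56,0],[-0.2,0.6,0,0.68,0],[-0.3,0.7,0,0.8,0],[-0.3,0.7,0,0.8,0]]'; python3 j.py; python3 -c "
from h import *
print(sensors.get_state()['ft_torque'])"
```

```text
clock: 22.0
tcp_pos: [0.5091, -0.1118, 0.1005]
orientation: [0.007, 0.028, 1.0, 0.003]
wrist_force: [-6.1, 0.4, 21.6]
finger_gap: 0.0083
grip_force: 98.0
clock: 22.8
tcp_pos: [0.5092, -0.1112, 0.1005]
orientation: [0.005, 0.416, 0.909, 0.005]
wrist_force: [-6.0, -0.1, 23.0]
finger_gap: 0.0088
grip_force: 98.5
z [ 0.0138  0.0051 -0.9999] x [-0.6541  0.7564] j [-0.375  0.279 -0.335  0.946  0.01   0.483] p [ 0.5092 -0.1112  0.1005] 22.8
[-0.23166883  1.37741498  0.0170326 ]
```

```bash
python3 -m handwheel '[[0,0.1,0,0.12,0],[0,0.2,0,0.24,0],[0,0.3,0,0.36,0],[-0.1,0.4,0,0.48,0],[-0.2,0.5,0,0.6,0],[-0.3,0.6,0,0.72,0],[-0.3,0.7,0,0.84,0],[-0.4,0.8,0,0.92,0]]'; python3 -m handwheel '[[0,0,0,0,0],[0,0,0,0,0],[0,0,0,0,0],[0,0,0,0,0],[0,0,0,0,0],[0,0,0,0,0]]';python3 j.py; python3 - <<'E'
from h import *
print(sensors.get_state()['ft_torque'])
c=imaging.read_camera("wrist"); t=imaging.read_camera("top")["color"][150:250,225:395]
cv2.imwrite("pics/w6.png",np.hstack([cv2.resize(c["color"][130:330,220:420],(400,400),interpolation=cv2.INTER_CUBIC),cv2.resize(t,(400,400),interpolation=cv2.INTER_CUBIC)]))
E
```

```text
clock: 23.6
tcp_pos: [0.5098, -0.1109, 0.1005]
orientation: [0.002, 0.777, 0.63, 0.007]
wrist_force: [-6.7, -0.2, 25.4]
finger_gap: 0.0084
grip_force: 98.6
clock: 24.2
tcp_pos: [0.5098, -0.1108, 0.1005]
orientation: [0.002, 0.775, 0.631, 0.007]
wrist_force: [-7.1, 0.3, 24.1]
finger_gap: 0.0083
grip_force: 98.6
z [ 0.0132  0.0053 -0.9999] x [0.2027 0.9792] j [-0.374  0.281 -0.333  0.947  0.01   1.401] p [ 0.5098 -0.1108  0.1005] 24.2
[-0.12817991  1.64363915  0.09505969]
```

View pics/w6.png

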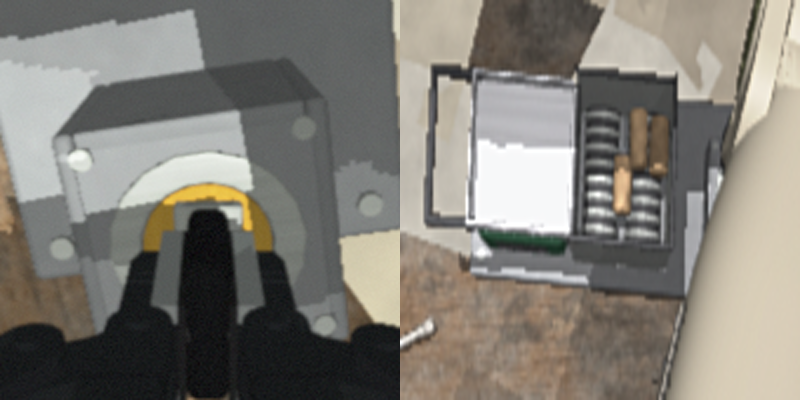

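The collar is flush and has turned with the fingers (left half, (208,215)). In the right half the tray is down and empty, and the three corks are in the hopper. The wrist torque of about 0.1 N m matches the switch spring, so I hand in.

```bash
python3 -c "
from workcell import workorder
print(workorder.hand_in())"
```

```text
the job is handed in; nothing more can be done
None
```

I handed the job in at about 24 s of the 64 s: all three corks are in the hopper, the tray is down, and the key is fully home and still gripped, with the tool turned about 1.7 rad; hand-in returned no verdict, and I did not measure the bystanders again at the end.

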